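# Set up the drawing board

## Robot

A 6-joint arm with a two-finger parallel gripper is mounted at the origin on the work surface. World frame = base frame: x ahead of the robot, y to its left, z up, the work surface at z = 0. Lengths are in m, angles in degrees, forces in N, time in s.
With the tool pointing down it reaches from about 0.325 to 0.85 m from the base axis. Payload 15.5 kg.
Tool frame: the origin (TCP) lies at the very end of the fingers, on their centre line; the grasp point (between the pads) lies arm.grip_depth behind it (arm.grip_depth is the distance from the TCP to the grasp point, in m); z points along the fingers, y is the line along which they close (so a half turn about z gives the same grasp; the last joint's range is limited). The gripper opens to 91 mm and grips with 3 to 60 N. Pads are 32 mm wide; open, the fingers measure 118 mm over their backs; the gripper's body (76 mm by 178 mm) begins 60 mm behind the grasp point.
Start: joints at [58.528, 28.281, 77.091, -0, 74.628, -5.472], TCP at [0.274, 0.562, 0.214] pointing down, gripper open.
Joint ranges: [-166.48, 166.48], [-47.26, 123.95], [12.59, 153.08], [-70.14, 250.14], [6.76, 159.57], [-176.63, 176.63]. Speed limits (degrees/s): [108.29, 108.29, 147.25, 172.46, 172.46, 172.46].

## Interface

Orientations are given as a 3x3 rotation matrix whose columns are the frame's x, y, z axes.
In Python, from rig import arm gives the robot as it stands. Calls block until the motion is done:
- arm.move_to(position, orientation): joint-space move of the TCP to a pose.
- arm.move_l(position, orientation=None, feed=0.15): straight line of the TCP; orientation=None keeps the orientation; feed is the mean speed in m/s.
- arm.move_joints(angles): joint-space move.
- arm.grip(opening): finger opening in m; the grip force is fixed at half the most; returns when the fingers have stopped.
- arm.sleep(seconds).
- arm.solve_ik(position, orientation): joint angles nearest the present ones, or None.
- arm.snapshot(name): name is "scene" or "top" or "wrist"; returns the picture (420x560x3 uint8, red, green, blue); there is no depth.
- arm.get_calibration(name): a dict with "intrinsics" (3x3 intrinsics, pixels), "cam_to_world" (4x4, takes a point from camera to world coordinates). Camera axes: x right, y down, z forward; pixel columns grow to the right and rows downward; lengths in m; the calibration is good to about 2 mm. A picture is of the moment at which its call begins: read the wrist's pose just before it. get_calibration takes no time and is no camera call; for the wrist camera it gives the pose at the moment of the call.
A pose or a line that the arm cannot do raises arm.Unreachable and nothing moves.
- arm.sign_off(): hands the job in, once; it reports no verdict.
Readings, each from a call of its own:
- arm.current_t(): time.
- arm.current_joint_positions(): joint angles.
- arm.current_dq(): joint speeds.
- arm.current_tau(): joint torques, N m.
- arm.current_ee_pos(): TCP position.
- arm.current_tool_rot(): TCP orientation.
- arm.current_force(): force on the tool from outside, world axes, zero at the start.
- arm.current_torque(): the same for the moment, N m.
- arm.current_width(): finger opening in m.
Only numpy, scipy, OpenCV 4.12 (cv2) and the standard library are available. Lean on these libraries where they do the work, as an engineer would, in place of code of your own. Each camera call takes 0.05 s, during which the arm holds its last target. There are 200 camera calls.

## Task

Get the drawing board ready for work: first take the round steel paperweight off it and stand it on the desk, then press the board's near edge all the way down to its stop so that the far edge tips up. Lay every rule on the sloping board, rib up, lengthwise along the ledge and resting against it, within the board's width, and stand every marker upright in the desk organiser. Leave the mug, the tape roll and the notebooks alone.

Things in the scene. Friction and masses are not known exactly. Their poses are not given: they have to be found in the camera images.
- board (a joint): tilt of the drawing board on its stand, rad: 0 = level, 0.40 = at its stop, near edge down, far edge up. Plywood board with a white sheet, 320 mm wide, 250 mm deep, 14 mm thick; surface 97 mm above the desk when level. Friction hinge across the width under its middle, 75 mm above the desk: the board stays where it is left, moving it takes about 6 to 10 N at the near edge.
- ledge (a point): middle of the board's ledge: an aluminium strip 8 mm thick along the whole near edge (towards the robot), 8 mm proud of the board. The point lies on the board's surface at the foot of the strip's inner face and moves with the board; x up the board away from the ledge, y along the ledge, z square out of the board. The hinge is at x = +117 mm, z = -22 mm from it.
- weight_mid (a point): round turned-steel paperweight, 60 mm across and 22 mm thick with a knob on top (25 mm across, from 35 to 55 mm above its underside); about 0.4 kg. Starts on the board. Point: on its axis, half-way up its total height of 55 mm; z along the axis, out through the knob.
- rule1_mid (a point): aluminium rule 140 mm long, 36 mm wide, base 6 mm thick, with a finger rib 14 mm wide along the whole middle that stands up to 26 mm above the underside; about 90 g. Lies on the desk, rib up. Point: its centre, half-way up (13 mm); x along its length, z up through the rib. Not every start has this one (then None).
- rule2_mid (a point): aluminium rule 140 mm long, 36 mm wide, base 6 mm thick, with a finger rib 14 mm wide along the whole middle that stands up to 26 mm above the underside; about 90 g. Lies on the desk, rib up. Point: its centre, half-way up (13 mm); x along its length, z up through the rib. Not every start has this one (then None).
- marker1_mid (a point): thick four-sided marker, grey with a black cap, 150 mm long, 16 mm square; about 32 g. Lies on the desk. Point: its centre; x along its length towards the cap. Not every start has this one (then None).
- marker2_mid (a point): thick four-sided marker, grey with a black cap, 150 mm long, 16 mm square; about 32 g. Lies on the desk. Point: its centre; x along its length towards the cap. Not every start has this one (then None).
- marker3_mid (a point): thick four-sided marker, grey with a black cap, 150 mm long, 16 mm square; about 32 g. Lies on the desk. Point: its centre; x along its length towards the cap. Not every start has this one (then None).
- organiser_mouth (a point): centre of the open top of the dark wooden desk organiser, 100 mm above the desk; fixed to the desk. Outside 88 mm (its x axis, roughly away from the robot) by 130 mm (y); walls and floor 4 mm; two partitions as high as the walls divide it into three equal compartments side by side along y, each 80 mm long (x) by about 38 mm wide (y), centres 42 mm apart.
- mug_mid (a point): bystander: blue mug, 90 mm high, 80 mm across, with a handle; the point is on its axis half-way up.
- tape_mid (a point): bystander: brown tape roll lying flat, 96 mm across, 38 mm high; the point is its centre.
- notebooks_mid (a point): bystander: black notebook 210 x 148 mm with a smaller brown one on top, 30 mm high together; the point is the centre.
Things that resemble listed ones, but are neither listed nor needed, are in the scene too. What is shaped like the part that bears rule1_mid but pink or turquoise is not meant.

How it is judged:
By the outcome, as a careful person would: the job done as asked, in the order asked, and still so for the second after the job is handed in, with the robot touching nothing.
Of rule1, rule2, marker1, marker2, marker3 only 4 to 5 are there at a start; the rules pass over those that are not, and their reading is None.
At some moment in a run one of marker1, marker2, marker3, weight may be knocked a few centimetres aside while the robot is not near it.
Once in a run the grip may slacken for a moment while it holds something.
It also fails if it takes over 208 s, if anything falls off the work surface, if the arm or the gripper's body presses on something with over 40 N, if the wrist force passes 120 N, or if a joint passes its speed limit or range.

## Working session

There is one attempt and no reset: what is moved stays moved. The work goes in short steps, each a Python script; the robot and the scene stay as the last script left them, time stands still between calls to the robot, and variables do not carry over. Pictures are saved under pics/ and viewed, on a budget of 14 in all, crops included, one or two more only if the job needs it, and the job is handed in when it is done.

```bash
ls; mkdir -p pics
python3 - <<'E'
from rig import arm
import cv2, numpy as np
np.set_printoptions(precision=4,suppress=True)
for n in ("scene","top"):
    im=arm.snapshot(n); cv2.imwrite(f"pics/{n}0.png",cv2.cvtColor(im,cv2.COLOR_RGB2BGR))
    c=arm.get_calibration(n); print(n,c["intrinsics"],c["cam_to_world"])
c=arm.get_calibration("wrist");print(c)
print(arm.grip_depth,arm.current_t(),arm.current_ee_pos(),arm.current_tool_rot(),arm.current_width(),arm.current_force())
E
```

```text
pics
scene [[456.3028   0.     275.1494]
 [  0.     456.3028 212.6192]
 [  0.       0.       1.    ]] [[ 0.1518  0.685  -0.7126  1.6694]
 [ 0.9883 -0.1141  0.1009 -0.1413]
 [-0.0122 -0.7196 -0.6943  1.2019]
 [ 0.      0.      0.      1.    ]]
top [[491.9865   0.     282.1678]
 [  0.     491.9865 212.4938]
 [  0.       0.       1.    ]] [[ 0.0166 -0.9873  0.1582  0.2943]
 [-0.9999 -0.016   0.0051  0.0087]
 [-0.0025 -0.1583 -0.9874  1.4862]
 [ 0.      0.      0.      1.    ]]
{'intrinsics': array([[309.5572,   0.    , 279.5889],
       [  0.    , 309.5572, 213.5894],
       [  0.    ,   0.    ,   1.    ]]), 'cam_to_world': array([[ 0.4376,  0.8666,  0.2396,  0.2066],
       [ 0.8992, -0.4215, -0.1176,  0.5935],
       [-0.0009,  0.2669, -0.9637,  0.3836],
       [ 0.    ,  0.    ,  0.    ,  1.    ]])}
0.0188 0.1 [0.2738 0.5615 0.2134] [[-0.8988  0.4384 -0.0006]
 [ 0.4384  0.8988 -0.001 ]
 [ 0.0001 -0.0011 -1.    ]] 0.09122927640928885 [-0.5792  0.7793 -0.5063]
```

View pics/top0.png

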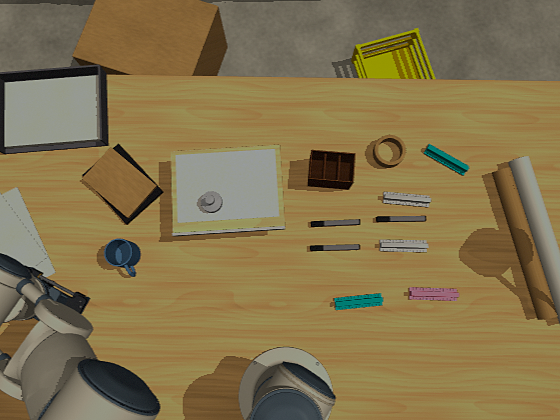

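View pics/scene0.png

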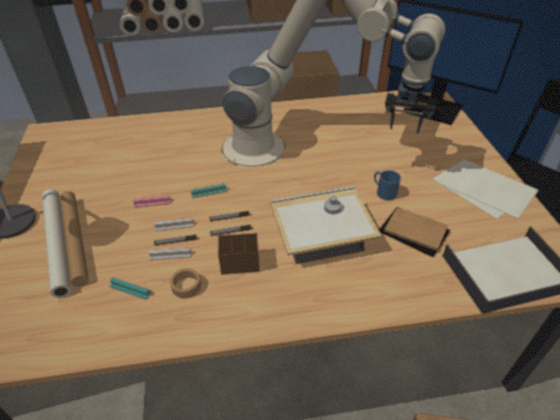

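The top view shows the following (pixel positions):
- **Board:** (228,188), with the weight on it at (209,202).
- **Organiser:** (331,169).
- **Markers:** three, at (334,222), (401,218) and (334,247).
- **Silver ribbed rules:** (407,199) and (403,245).
- **Lookalikes:** turquoise at (446,158) and (358,301), pink at (433,293). They have the rules' shape in excluded colours, so they aren't meant.

Next I'll confirm this in one enlarged crop and measure.

```bash
cat > h.py <<'E'
from rig import arm
import cv2, numpy as np
np.set_printoptions(precision=4,suppress=True)
def plane(uv,z,c):
    K,T=c["intrinsics"],c["cam_to_world"]
    uv=np.atleast_2d(uv).astype(float)
    d=np.c_[uv,np.ones(len(uv))]@np.linalg.inv(K).T@T[:3,:3].T
    return (T[:3,3]+d*((z-T[2,3])/d[:,2])[:,None])
def proj(p,c):
    q=np.linalg.inv(c["cam_to_world"])@np.r_[p,1]; q=c["intrinsics"]@q[:3]; return q[:2]/q[2]
def snap(n="top",save=None):
    c=arm.get_calibration(n); im=arm.snapshot(n)
    if save: cv2.imwrite(f"pics/{save}.png",cv2.cvtColor(im,cv2.COLOR_RGB2BGR))
    return im,c
def comps(mask,amin,amax):
    n,l,s,ce=cv2.connectedComponentsWithStats(mask.astype(np.uint8))
    return [(l==i,s[i],ce[i]) for i in range(1,n) if amin<s[i,4]<amax]
def bars(im,c,roi,amin=60,amax=3000,smax=70,z=0.008):
    """low-saturation elongated blobs: centre, axis (towards darker end), length, width, mean value"""
    hsv=cv2.cvtColor(im,cv2.COLOR_RGB2HSV); m=(hsv[...,1]<smax)
    r=np.zeros(m.shape,bool); r[roi[1]:roi[3],roi[0]:roi[2]]=1
    m=cv2.morphologyEx((m&r).astype(np.uint8),cv2.MORPH_CLOSE,np.ones((3,3)))
    out=[]
    for k,s,ce in comps(m,amin,amax):
        ys,xs=np.nonzero(k); P=plane(np.c_[xs,ys],z,c)[:,:2]
        (cx,cy),(w,h),a=cv2.minAreaRect((P*1000).astype(np.float32)); a=np.radians(a)
        ax=np.array([np.cos(a),np.sin(a)]) if w>h else np.array([-np.sin(a),np.cos(a)])
        v=hsv[...,2][ys,xs].astype(float); t=(P-[cx/1e3,cy/1e3])@ax
        if np.cov(t,v)[0,1]>0: ax=-ax
        out.append(dict(c=np.array([cx,cy])/1e3,ax=ax,L=max(w,h),W=min(w,h),v=v.mean(),px=ce))
    return out
E
python3 - <<'E'
from h import *
im,c=snap()
for b in bars(im,c,(300,120,480,320)): print(b)
cv2.imwrite("pics/crop1.png",cv2.cvtColor(cv2.resize(im[130:320,160:480],None,fx=2.5,fy=2.5,interpolation=cv2.INTER_CUBIC),cv2.COLOR_RGB2BGR))
# board: white sheet
hsv=cv2.cvtColor(im,cv2.COLOR_RGB2HSV)
m=(hsv[...,1]<40)&(hsv[...,2]>150); 
for k,s,ce in comps(m,2000,20000):
    print("white",s,ce)
    if 200<ce[0]<260:
        ys,xs=np.nonzero(k);P=plane(np.c_[xs,ys],.097,c);print(cv2.minAreaRect((P[:,:2]*1000).astype(np.float32)))
# organiser dark brown
m=(hsv[...,2]<75); r=m*0; r[140:200,300:370]=1
for k,s,ce in comps((m&(r>0)),200,20000):
    ys,xs=np.nonzero(k); P=plane(np.c_[xs,ys],.1,c);print("org",s,ce,cv2.minAreaRect((P[:,:2]*1000).astype(np.float32)))
for n,p,z in (("weight",(209,200),.15),("org",(331.5,165),.1),("mug",(122,250),.09),("board corners",(172,152),.097),("",(279,146),.097),("",(284,230),.097),("",(173,236),.097)): print(n,plane(p,z,c))
E
```

```text
{'c': array([ 0.5792, -0.3622]), 'ax': array([0.0762, 0.9971]), 'L': 144.26425170898438, 'W': 35.585845947265625, 'v': np.float64(128.89532710280375), 'px': array([406.2243, 198.9065])}
{'c': array([ 0.5194, -0.3429]), 'ax': array([-0.0443,  0.999 ]), 'L': 148.95196533203125, 'W': 15.149576187133789, 'v': np.float64(73.81115879828326), 'px': array([401.4249, 218.3133])}
{'c': array([ 0.5031, -0.1443]), 'ax': array([-0.0706,  0.9975]), 'L': 146.57382202148438, 'W': 15.351137161254883, 'v': np.float64(72.34375), 'px': array([336.1295, 222.4911])}
{'c': array([ 0.4365, -0.3515]), 'ax': array([-0.0163,  0.9999]), 'L': 144.67982482910156, 'W': 33.16437530517578, 'v': np.float64(135.975), 'px': array([403.525, 245.425])}
{'c': array([ 0.4282, -0.1414]), 'ax': array([-0.0442,  0.999 ]), 'L': 144.99644470214844, 'W': 15.302719116210938, 'v': np.float64(70.5857740585774), 'px': array([335.1715, 247.2134])}
white [   5   76   93   71 5737] [ 50.0268 110.6519]
white [ 176  149  103   74 6306] [227.6878 184.1315]
((594.8351440429688, 177.8349609375), (199.374755859375, 290.0841369628906), 4.5851969718933105)
white [   0  188   55   89 2453] [ 20.4203 234.086 ]
org [ 307  150   48   40 1581] [330.7615 169.396 ] ((644.6890869140625, -122.86619567871094), (130.42713928222656, 108.15013885498047), 86.0499038696289)
weight [[0.54   0.2184 0.15  ]]
org [[ 0.658  -0.1247  0.1   ]]
mug [[0.4027 0.4693 0.09  ]]
board corners [[0.6904 0.3404 0.097 ]]
 [[0.7135 0.0284 0.097 ]]
 [[0.4665 0.0099 0.097 ]]
 [[0.4442 0.3248 0.097 ]]
```

View pics/crop1.png

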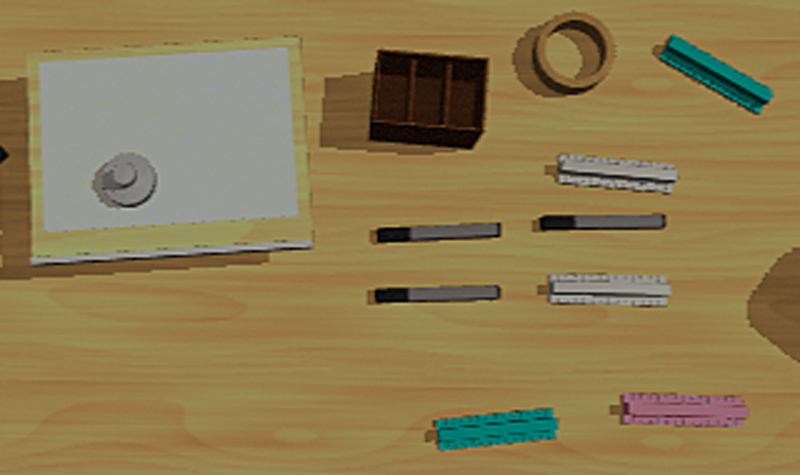

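The crop confirms it. The silver ribbed bars at crop (616,173) and (609,290) are the rules, and the grey bars with black caps at (437,232), (603,222) and (435,294) are the markers. The weight's knob is at crop (124,174). The turquoise and pink bars are decoys. Next: move the weight.

```bash
cat >> h.py <<'E'
def down(yaw=0.):  # yaw rad: closing line = y axis turned by yaw; camera on the robot side
    c,s=np.cos(yaw),np.sin(yaw)
    return np.array([[-c,-s,0],[-s,c,0],[0,0,-1.]])
def lower(p,R,zmin,step=.002,fmax=6,feed=.05):
    """step down until contact"""
    f0=np.array(arm.current_force()); p=np.array(p,float)
    while p[2]>zmin:
        p[2]=max(p[2]-step,zmin); arm.move_l(p,R,feed=feed)
        if arm.current_force()[2]-f0[2]>fmax: break
    return p
E
python3 - <<'E'
from h import *
R=down(0)
arm.move_to([.5,.21,.30],R)
im,c=snap("wrist","w1")
p=np.array([.541,.2184,.0])
arm.move_to([p[0],p[1],.20],R); arm.move_l([p[0],p[1],.135],R)
arm.grip(.0); print("w",arm.current_width(),arm.current_force())
arm.move_l([p[0],p[1],.22],R); print(arm.current_width(),arm.current_force(),arm.current_t())
arm.move_to([.38,.03,.15],R)
print(lower([.38,.03,.047],R,.037) if not arm.move_l([.38,.03,.047],R) else 0, arm.current_width(),arm.current_force())
arm.grip(.07); arm.move_l([.38,.03,.15],R); print(arm.current_t())
E
```

```text
w 0.023417923496794266 [-0.8031  2.3175 -0.4699]
0.023379078482050127 [ 0.4627  0.2493 -4.1109] 4.625
[0.38  0.03  0.037] 0.023459352482690272 [-2.7174  2.7864 14.6591]
9.4583
```

View pics/w1.png

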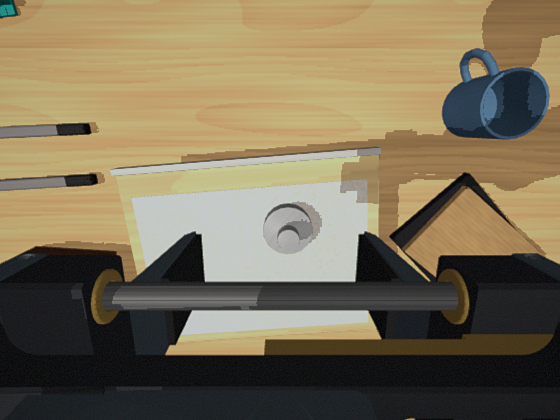

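The wrist view shows the knob at (288,238), the ledge strip running from (112,171) to (380,151), and the mug and notebooks clear. The grip closed to 23 mm on the knob, and the weight is now standing on the desk. Next: press the near edge down.

Run:
```python
from h import *
arm.grip(0.0)
# wrist camera relative to the tool
def wc(): 
    T=np.eye(4);T[:3,:3]=arm.current_tool_rot();T[:3,3]=arm.current_ee_pos();return T
c=arm.get_calibration("wrist"); rel=np.linalg.inv(wc())@c["cam_to_world"]
T=np.eye(4);T[:3,:3]=down(0);T[:3,3]=[.5,.21,.30]
P=plane([(112,170),(380,149),(113,175),(380,154)],.105,dict(intrinsics=c["intrinsics"],cam_to_world=T@rel)); print(P)
R=down(0); m=P[2:].mean(0); p=np.array([m[0]+.002,m[1],.12]); print("press at",p)
arm.move_to([p[0],p[1],.15],R); f0=np.array(arm.current_force())
arm.move_l([p[0],p[1],.11],R)
while p[2]>.047:
    p[2]-= .004 if p[2]>.068 else .0015
    arm.move_l(p,R,feed=.05); f=np.array(arm.current_force())-f0
    print("%.4f %s"%(p[2],f.round(1)))
    if f[2]>24: break
arm.sleep(.2);print(np.array(arm.current_force())-f0,arm.current_ee_pos())
arm.move_l([p[0]-.01,p[1],.2],R); print(arm.current_t())
arm.move_to([.48,p[1],.30],R)
im,c=snap("wrist","w2"); np.save("c_w2.npy",c,allow_pickle=True)
```

```text
[[0.4731 0.0115 0.105 ]
 [0.4486 0.3251 0.105 ]
 [0.479  0.0118 0.105 ]
 [0.4543 0.3256 0.105 ]]
press at [0.4686 0.1687 0.12  ]
0.1160 [1.  0.1 0.9]
0.1120 [0.1 0.3 1.7]
0.1080 [-0.  -0.2  0.3]
0.1040 [-0.4  0.5  0.7]
0.1000 [ 1.2 -0.   0.2]
0.0960 [ 0.6 -0.3 -0.2]
0.0920 [-0.6  0.8  0.6]
0.0880 [0.2 0.3 0.1]
0.0840 [ 0.4  1.  -0.2]
0.0800 [0.3 0.3 0.6]
0.0760 [-0.7  0.1  0.6]
0.0720 [-0.   0.4  0.7]
0.0680 [0.7 0.7 1.1]
0.0665 [1.  0.5 3.8]
0.0650 [ 2.3 -0.1  2.9]
0.0635 [2.8 0.5 2.9]
0.0620 [3.1 0.7 4. ]
0.0605 [2.2 0.2 4.7]
0.0590 [1.6 0.6 4.6]
0.0575 [1.5 0.7 4.9]
0.0560 [-1.7 -0.8 24. ]
0.0545 [-8.5 -2.  50.6]
[-8.3576 -2.3709 50.8234] [0.4689 0.1688 0.0563]
18.5167
```

View pics/w2.png

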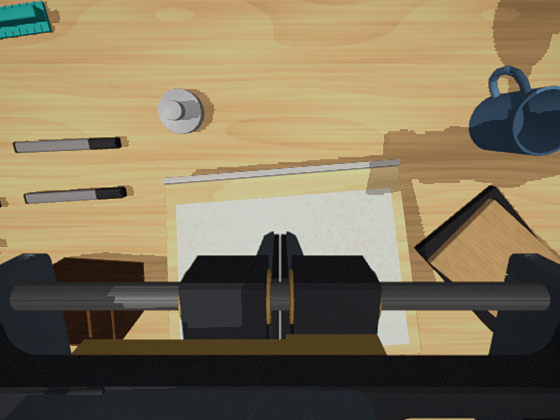

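Run:
```python
from h import *
im,c=snap("top","t2")
for b in bars(im,c,(300,120,480,270)): print(b['c'],b['ax'],b['L'],b['W'],b['v'])
```

```text
[ 0.5791 -0.3622] [0.0766 0.9971] 144.2689666748047 35.83256912231445 134.0467289719626
[ 0.5195 -0.3442] [-0.0443  0.999 ] 145.87307739257812 15.149576187133789 77.63636363636364
[ 0.503  -0.1443] [-0.0692  0.9976] 146.55877685546875 15.591211318969727 74.6593886462882
[ 0.4365 -0.3515] [-0.0163  0.9999] 144.67982482910156 33.16437530517578 141.41785714285714
[ 0.4283 -0.1429] [-0.0442  0.999 ] 141.9912567138672 15.302719116210938 76.77391304347826
```

The wrist view shows the weight standing on the desk at (181,110), the ledge from (164,184) to (399,163), and the board clear. Contact force rose sharply at TCP z ≈ 56 mm, which fits the stop (57 mm expected). Next: rule IK check and the first rule.

```bash
cat >> h.py <<'E'
T4=0.40
ex=np.array([.9970,.0779,0]); ey=np.array([-.0779,.9970,0]); ez=np.array([0,0,1.])
n=-np.sin(T4)*ex+np.cos(T4)*ez; u=np.cos(T4)*ex+np.sin(T4)*ez
hinge=np.array([.4667,.1687,.097])+.117*ex-.022*ez
ledge=hinge-.117*u+.022*n
def Rb(s): return np.c_[s*ey,s*u,-n]
def Rr(ax,s):   # down, tool x along s*ax
    x=s*np.r_[ax,0]; z=np.array([0,0,-1.]); return np.c_[x,np.cross(z,x),z]
H=.012
def place_rule(b,side,s):
    """b: blob dict; side +1/-1 along the ledge"""
    ax=b['ax'] if b['ax'][1]>0 else -b['ax']; p=np.r_[b['c'],0]-[.002,-.0025,0]; R=Rr(ax,s)
    arm.grip(.045)
    arm.move_to(p+[0,0,.12],R); arm.move_l(p+[0,0,H],R,feed=.12)
    arm.grip(0.); print("grip",arm.current_width())
    arm.move_l(p+[0,0,.22],R,feed=.25); print("lifted",arm.current_width(),arm.current_t())
    if arm.current_width()<.008: return False
    q=ledge+side*.076*ey+.026*u
    arm.move_to(q+n*.10,Rb(s)); print("over",arm.current_width())
    if arm.current_width()<.008: return False
    arm.move_l(q+n*(H+.008),Rb(s)); f0=np.array(arm.current_force())
    h=H+.008
    while h>H-.006:
        h-=.001; arm.move_l(q+n*h,Rb(s),feed=.05); f=np.array(arm.current_force())-f0
        if f@n>4: break
    print("down h",h,f)
    d=.026; f0=f0+f
    while d>.008:
        d-=.001; arm.move_l(q+n*h+u*(d-.026),Rb(s),feed=.05); f=np.array(arm.current_force())-f0
        if f@u>6: break
    print("slid to",d,f,arm.current_width())
    arm.grip(.024); e=np.array(arm.current_ee_pos()); arm.move_l(e+n*.12,Rb(s)); print("t",arm.current_t())
    return True
E
python3 - <<'E'
from h import *
c=np.load("c_w2.npy",allow_pickle=True).item()
print("ledge",ledge,"inner top px pred",[proj(ledge+.008*n+k*.16*ey,c).round(1) for k in(-1,1)])
im,c=snap(); B=[b for b in bars(im,c,(370,180,480,270)) if b['W']>25]; print([b['c'] for b in B])
for s in (1,-1):
    for p,R in [(np.r_[B[0]['c'],H],Rr(B[0]['ax'],s)),(np.r_[B[1]['c'],H],Rr(B[1]['ax'],s))]+[(ledge+k*.076*ey+.02*u+hh*n,Rb(s)) for k in(1,-1) for hh in(.01,.1)]:
        q=arm.solve_ik(p,R); print(s,None if q is None else np.array(q).round(0))
E
```

```text
ledge [0.4674 0.1688 0.0497] inner top px pred [array([161.8, 182.8]), array([400.6, 164.4])]
[array([ 0.5792, -0.3622]), array([ 0.4365, -0.3515])]
1 [-37.  45.  78.  -0.  56. -33.]
1 [-45.  39.  97.  -0.  44. -46.]
1 [ 26.  29. 117. -35.  15.  54.]
1 [ 28.  18. 116. -21.  27.  41.]
1 None
1 [  4.  14. 123.   1.  20.  -1.]
-1 [-37.  45.  78.  -0.  56. 147.]
-1 [-45.  39.  97.  -0.  44. 134.]
-1 [  26.   29.  117.  -35.   15. -126.]
-1 [  28.   18.  116.  -21.   27. -139.]
-1 None
-1 None
```

Run:
```python
from h import *
def Rl(phi,s,t=T4):
    nn=-np.sin(t)*ex+np.cos(t)*ez; uu=np.cos(t)*ex+np.sin(t)*ez
    z=-(nn*np.cos(phi)+ey*np.sin(phi)); x=s*(ey*np.cos(phi)-nn*np.sin(phi)); return np.c_[x,np.cross(z,x),z]
for s in (1,):
  for k in (.08,.076,0,-.066,-.076):
    for deg in (-35,-25,-15,0,15,25,35):
      o=[]
      for d in (.012,.018,.026,.04,.06,.08):
        for hh in (.012,.06):
          q=arm.solve_ik(ledge+k*ey+d*u+hh*n,Rl(np.radians(deg),s)); o.append('-' if q is None else '%.0f'%q[4])
      print(k,deg,o)
for t in (0,.1,.2,.3):
  print(t,[(d,None if (q:=arm.solve_ik(ledge-.076*ey+d*u+.012*n,Rl(0,1,t))) is None else q[4].round(0)) for d in (.018,.03)])
```

```text
0.08 -35 ['38', '38', '38', '39', '38', '39', '38', '39', '38', '40', '39', '41']
0.08 -25 ['25', '26', '25', '26', '25', '26', '25', '27', '26', '28', '27', '30']
0.08 -15 ['11', '14', '12', '15', '12', '16', '13', '18', '15', '20', '18', '22']
0.08 0 ['15', '20', '15', '21', '16', '22', '18', '23', '20', '25', '22', '28']
0.08 15 ['35', '40', '36', '40', '36', '41', '37', '42', '38', '43', '40', '44']
0.08 25 ['49', '53', '49', '53', '49', '53', '50', '54', '51', '55', '52', '56']
0.08 35 ['61', '65', '61', '65', '62', '65', '62', '66', '63', '67', '64', '68']
0.076 -35 ['38', '39', '38', '39', '38', '39', '38', '39', '39', '40', '39', '41']
0.076 -25 ['25', '26', '25', '26', '25', '27', '26', '27', '26', '29', '27', '30']
0.076 -15 ['12', '14', '12', '15', '12', '16', '14', '18', '16', '20', '18', '22']
0.076 0 ['14', '20', '15', '21', '16', '22', '17', '23', '19', '25', '22', '27']
0.076 15 ['35', '40', '35', '40', '36', '40', '37', '41', '38', '43', '39', '44']
0.076 25 ['48', '52', '49', '53', '49', '53', '50', '54', '51', '55', '52', '56']
0.076 35 ['61', '64', '61', '64', '61
[... 1278 characters left out ...]
'35', '38', '35', '38', '36', '39', '37', '40', '38', '42']
-0.076 -15 ['22', '25', '22', '26', '22', '26', '23', '27', '25', '29', '26', '31']
-0.076 0 ['-', '12', '-', '13', '7', '14', '9', '16', '12', '19', '15', '22']
-0.076 15 ['22', '26', '22', '26', '23', '27', '24', '28', '25', '30', '27', '31']
-0.076 25 ['35', '39', '36', '39', '36', '39', '37', '40', '38', '41', '39', '43']
-0.076 35 ['48', '51', '48', '51', '48', '51', '49', '52', '50', '53', '51', '54']
0 [(0.018, np.float64(46.0)), (0.03, np.float64(47.0))]
0.1 [(0.018, np.float64(37.0)), (0.03, np.float64(38.0))]
0.2 [(0.018, np.float64(27.0)), (0.03, np.float64(29.0))]
0.3 [(0.018, np.float64(17.0)), (0.03, np.float64(19.0))]
```

Leaning the tool 15° along the rule keeps the wrist well inside its range, so I'll grasp and place with that lean.

```bash
cat >> h.py <<'E'
H=.015; PHI=np.radians(15)
def lean(a,nr,s=1,phi=None):
    phi=PHI if phi is None else phi
    z=-(nr*np.cos(phi)+a*np.sin(phi)); x=s*(a*np.cos(phi)-nr*np.sin(phi)); return np.c_[x,np.cross(z,x),z]
def Rr(ax,s): return lean(np.r_[ax,0],ez,s)
def Rb(s): return lean(ey,n,s)
E
cat > rule.py <<'E'
from h import *
import sys
i,side=int(sys.argv[1]),int(sys.argv[2])
im,c=snap(); B=[b for b in bars(im,c,(370,180,480,270)) if b['W']>25]; print([b['c'] for b in B])
try: print(place_rule(B[i],side,1))
finally: im,c=snap("wrist","r%d%d"%(i,side)); print(arm.current_t(),arm.current_width())
E
python3 rule.py 0 1
```

```text
[array([ 0.5791, -0.3622]), array([ 0.4365, -0.3515])]
grip 0.013446040470848221
lifted 0.013874251869709918 24.625
over 0.01378274913777447
down h 0.014999999999999993 [-6.2992  0.6693 11.42  ]
slid to 0.022999999999999996 [ 6.1962 -0.5167  1.085 ] 0.013921102245704175
t 31.6
True
31.65 0.024021481673067873
```

View pics/r01.png

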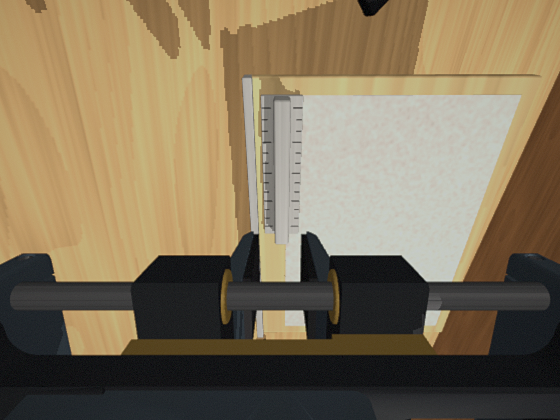

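The picture shows rule 1 rib up and parallel to the ledge, but with a gap of about 6 mm: ledge at column 252, rule edge at column 262. Friction stopped the slide early. I'll regrip it, unload it slightly and slide it home.

```bash
cat >> h.py <<'E'
def slide_home(q,h,d0,s=1,fmax=9):
    """rule gripped at up-slope distance d0, height h: ease off, slide to the ledge, let go. q: ledge point"""
    arm.move_l(q+n*(h+.0015)+u*d0,Rb(s),feed=.05); arm.sleep(.1); f0=np.array(arm.current_force()); d=d0
    while d>.010:
        d-=.001; arm.move_l(q+n*(h+.0015)+u*d,Rb(s),feed=.04); f=np.array(arm.current_force())-f0
        if f@u>fmax: break
    print("slid to",d,f,arm.current_width())
    arm.move_l(q+n*h+u*(d+.0005),Rb(s),feed=.04)
    arm.grip(.024); e=np.array(arm.current_ee_pos()); arm.move_l(e+n*.12,Rb(s)); print("t",arm.current_t())
E
sed -i 's/^    d=.026; f0=f0+f$/    slide_home(ledge+side*.076*ey,h,.026,s); return True\n&/' h.py
python3 - <<'E'
from h import *
e=np.array(arm.current_ee_pos()); q=ledge+.076*ey
arm.move_l(q+.023*u+.015*n,Rb(1)); arm.grip(0.); print(arm.current_width())
slide_home(q,.015,.023)
snap("wrist","r01b")
E
```

```text
0.013799361109150678
slid to 0.015999999999999993 [10.5251 -3.3425  4.1939] 0.01342060059505899
t 36.6
```

View pics/r01b.png

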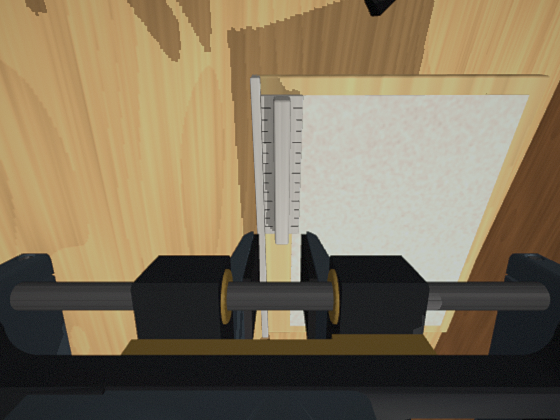

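Rule 1 now touches the ledge along its length: ledge face at column 261, rule edge at column 262. Next is rule 2. I'm skipping the picture unless the numbers disagree.

```bash
cat > rule2.py <<'E'
from h import *
im,c=snap(); B=[b for b in bars(im,c,(370,180,480,270)) if b['W']>25]; print([b['c'] for b in B])
print(place_rule(B[0],-1,1)); snap("wrist","r2")
arm.move_to([.46,.05,.32],down(0)); im,c=snap("top","t3")
for b in bars(im,c,(290,120,480,280)): print(b['c'],b['ax'],b['L'],b['W'])
# organiser with tool horizontal: reach test
oc=plane((331.6,166.3),.1,c)[0]; print("org",oc)
xo=np.array([.9975,-.071,0]); yo=np.array([.071,.9975,0])
for up in (1,-1):
    R=np.c_[up*ez,np.cross(xo,up*ez),xo]
    for k in (-1,0,1):
        for z in (.135,.25):
            q=arm.solve_ik(np.r_[(oc+k*.042*yo+.019*xo)[:2],z],R); print(up,k,z,None if q is None else np.array(q).round(0))
E
python3 rule2.py
```

```text
[array([ 0.4365, -0.3515])]
grip 0.013941500229578232
lifted 0.013741208596344668 41.925
over 0.014385499617182973
down h 0.014999999999999993 [-3.5935  0.462   6.6587]
slid to 0.01599999999999999 [ 9.4635 -3.4244  6.4318] 0.013485326274000847
t 50.6583
True
[ 0.5139 -0.0384] [-0.9999 -0.0141] 365.2528991699219 61.499267578125
[ 0.503  -0.1443] [-0.0692  0.9976] 146.55877685546875 15.591211318969727
[ 0.4901 -0.3231] [-0.051   0.9987] 145.16673278808594 15.221345901489258
[ 0.4282 -0.1415] [-0.0442  0.999 ] 144.7765350341797 15.302719116210938
org [ 0.6542 -0.125   0.1   ]
1 -1 0.135 [-34.  68. 126. 149. 103. -97.]
1 -1 0.25 [-34.  51. 129. 150.  90. -90.]
1 0 0.135 [-28.  69. 128. 155. 106. -97.]
1 0 0.25 [-28.  51. 131. 156.  92. -91.]
1 1 0.135 [-21.  70. 129. 162. 108. -96.]
1 1 0.25 [-21.  52. 132. 163.  94. -91.]
-1 -1 0.135 [-34.  68. 126. 149. 103.  83.]
-1 -1 0.25 [-34.  51. 129. 150.  90.  90.]
-1 0 0.135 [-28.  69. 128. 155. 106.  83.]
-1 0 0.25 [-28.  51. 131. 156.  92.  89.]
-1 1 0.135 [-21.  70. 129. 162. 108.  84.]
-1 1 0.25 [-21.  52. 132. 163.  94.  89.]
```

View pics/r2.png

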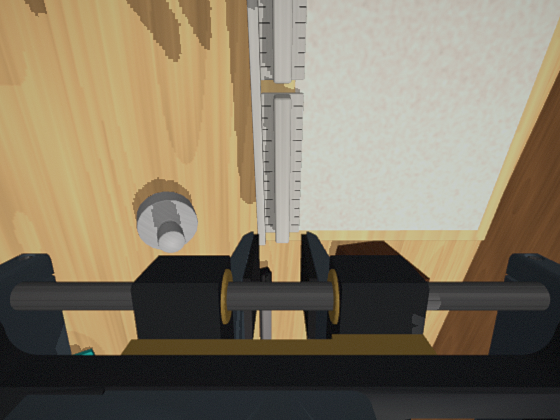

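Rule 2 lies rib up against the ledge, with its rib end at (282,242) and about 12 mm between it and rule 1. One marker has been knocked to (0.490,-0.323). Now the markers: I'll grasp each near its cap and turn it upright with the tool horizontal.

```bash
cat >> h.py <<'E'
ORG=np.array([.6542,-.125]); xo=np.array([.9975,-.071,0]); yo=np.array([.071,.9975,0])
def look_markers(roi=(290,195,480,300)):
    im,c=snap(); return [b for b in bars(im,c,roi) if 120<b['L']<165 and b['W']<22]
def take(b,off=.060):
    ax=b['ax']; R=lean(np.r_[ax,0],ez,1,0.); p=np.r_[b['c']+off*ax,0]
    arm.grip(.05); arm.move_to(p+[0,0,.12],R); arm.move_l(p+[0,0,.004],R,feed=.12)
    arm.grip(0.); arm.move_l(p+[0,0,.34],R,feed=.3); w=arm.current_width(); print("took",w,arm.current_t()); return w>.012
def pose_k(k,yaw,z):
    d=np.cos(yaw)*xo+np.sin(yaw)*yo; R=np.c_[ez,np.cross(d,ez),d]
    return np.r_[(np.r_[ORG,0]+k*.042*yo+.004*d)[:2],z],R,d
def over(k,yaw=0.):
    p,R,d=pose_k(k,yaw,.29); arm.move_to(p,R); print("over",arm.current_width(),arm.current_t())
def insert(k,yaw=0.):
    p,R,d=pose_k(k,yaw,.15); f0=np.array(arm.current_force()); arm.move_l(p,R,feed=.12)
    print("f",np.array(arm.current_force())-f0); p=lower(p,R,.130,step=.0015,fmax=4); print("bottom at",p[2],np.array(arm.current_force())-f0,arm.current_width())
    p[2]+=.0005; arm.move_l(p,R,feed=.03); arm.grip(.026); arm.move_l(p-.07*d,R,feed=.12); arm.move_l(p-.07*d+[0,0,.2],R,feed=.3); print("t",arm.current_t())
E
python3 - <<'E'
from h import *
B=look_markers(); print([(b['c'],b['ax']) for b in B])
b=min(B,key=lambda b:np.hypot(*(b['c']-[.503,-.144])))
if take(b): over(-1)
snap("wrist","m1w"); snap("scene","m1s"); print(arm.current_joint_positions())
E
python3 -c "
import cv2,numpy as np
a=cv2.imread('pics/m1w.png');b=cv2.imread('pics/m1s.png')[140:320,140:380]
cv2.imwrite('pics/m1.png',np.vstack([cv2.resize(a,(400,300)),cv2.resize(b,(400,300))]))"
```

```text
[(array([ 0.5028, -0.1443]), array([-0.0642,  0.9979])), (array([ 0.4906, -0.3243]), array([-0.0163,  0.9999])), (array([ 0.4282, -0.1415]), array([-0.0442,  0.999 ]))]
took 0.01565044704252795 57.725
over 0.01554109752333169 60.0333
[-35.3304  44.4912 131.1516 148.6248  86.3128 -87.7478]
```

View pics/m1.png

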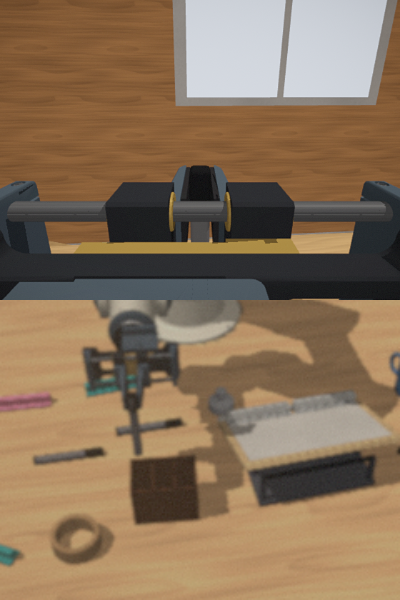

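The marker hangs vertically, cap up. In the scene half its lower end is at (137,450), above the organiser's left compartment as seen in the scene. Inserting it.

Run:
```python
from h import *
p,R,d=pose_k(-1,0,.29)
c=arm.get_calibration("scene"); bot=np.r_[(p-.004*d)[:2],.155]
print("marker foot pred px scene",proj(bot,c), "organiser corners px",[proj(np.r_[(np.r_[ORG,0]+a*.044*xo+b*.065*yo)[:2],.1],c).round(0) for a in(-1,1) for b in(-1,1)])
insert(-1)
im,c=snap("wrist","m1b"); im2,_=snap("scene","m1c")
a=cv2.resize(im,(400,300)); b=cv2.resize(im2[200:300,190:290],(400,400),interpolation=cv2.INTER_CUBIC)
cv2.imwrite("pics/m1d.png",cv2.cvtColor(b,cv2.COLOR_RGB2BGR))
```

```text
marker foot pred px scene [222.5681 231.1221] organiser corners px [array([217., 233.]), array([256., 231.]), array([217., 253.]), array([258., 251.])]
f [-0.6249 -0.3497 -0.3186]
bottom at 0.13649999999999998 [-0.7108 -0.3156  5.669 ] 0.015612787053315614
t 66.3083
```

View pics/m1d.png

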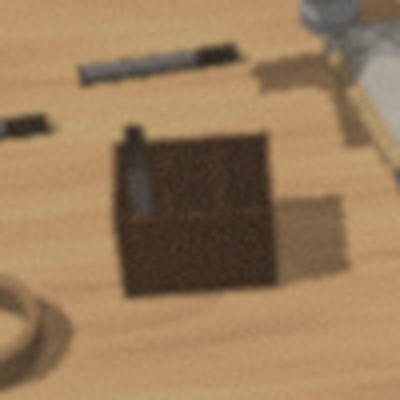

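Marker 1 stands upright in the end compartment, cap at crop (134,133). Now the other two.

```bash
cat > mk.py <<'E'
from h import *
import sys
for k,yaw in ((0,0.),(1,np.radians(12))):
    arm.move_to([.46,.08,.34],down(0))
    B=look_markers(); print([(b['c'],b['ax'],b['L']) for b in B])
    B=[b for b in B if b['c'][0]<.56]
    if not B: print("none"); break
    b=min(B,key=lambda b:b['c'][0])
    if not take(b): print("no grip"); break
    over(k,yaw)
    if arm.current_width()<.012: print("lost"); break
    snap("scene","mk%d"%k)
    p,_,_=pose_k(k,yaw,.15); insert(k,yaw)
im2,_=snap("scene"); cv2.imwrite("pics/mkz.png",cv2.cvtColor(cv2.resize(im2[180:300,130:290],(800,600),interpolation=cv2.INTER_CUBIC),cv2.COLOR_RGB2BGR))
E
python3 mk.py
```

```text
[(array([ 0.4901, -0.3231]), array([-0.051 ,  0.9987]), 145.16673278808594), (array([ 0.4283, -0.1429]), array([-0.0442,  0.999 ]), 141.9912567138672)]
took 0.015748467291167488 73.3167
over 0.015354122569644696 75.7167
f [-2.1694  0.2637 -0.6957]
bottom at 0.13499999999999998 [-3.1898  0.0056 13.8406] 0.01570341487920916
t 82.3083
[(array([ 0.4901, -0.3231]), array([-0.051 ,  0.9987]), 145.16673278808594)]
took 0.015491362637003198 89.725
over 0.015726685922816622 91.8917
f [ 1.397  -0.0382  0.2829]
bottom at 0.13499999999999998 [-2.3876  0.0473 13.1596] 0.01580571534598657
t 98.3167
```

View pics/mkz.png

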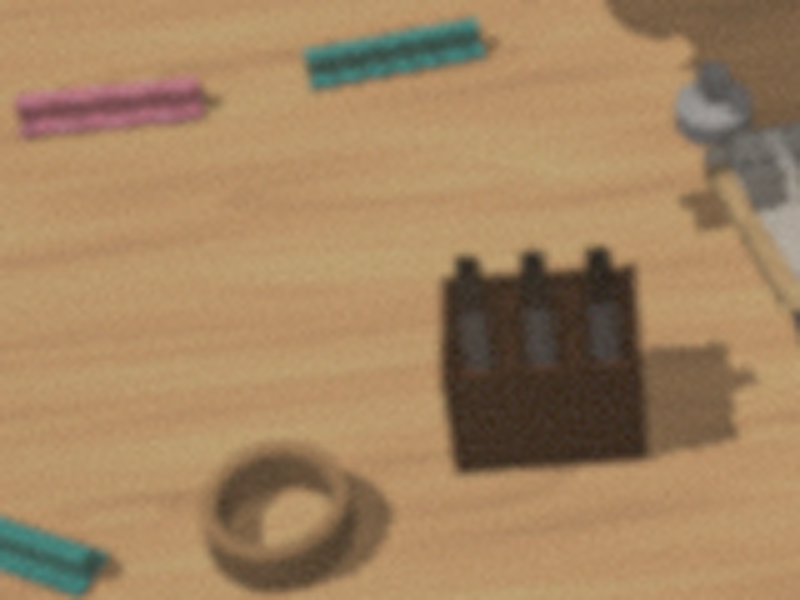

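All three markers stand in their own compartments, caps at (467,268), (533,262) and (598,258). Last check is on the board and rules.

Run:
```python
from h import *
arm.move_to([.50,.165,.32],down(0)); im,c=snap("wrist","fin")
print("ledge inner-top ends at stop px",[proj(ledge+.008*n+k*.16*ey,c).round(1) for k in(-1,1)],"level would be",[proj(np.array([.4667,.1687,.105])+k*.16*ey,c).round(1) for k in(-1,1)])
print("rule rib-top ends pred",[proj(ledge+.018*u+.026*n+k*ey,c).round(0) for k in(-.146,-.006,.006,.146)])
cv2.imwrite("pics/finc.png",cv2.cvtColor(cv2.resize(im[80:280,120:440],(800,500),interpolation=cv2.INTER_CUBIC),cv2.COLOR_RGB2BGR)); print(arm.current_t())
```

```text
ledge inner-top ends at stop px [array([168.3, 167.3]), array([399.5, 149.1])] level would be [array([155.3, 173.9]), array([414.1, 153.6])]
rule rib-top ends pred [array([174., 176.]), array([279., 168.]), array([288., 167.]), array([395., 159.])]
100.4417
```

View pics/finc.png

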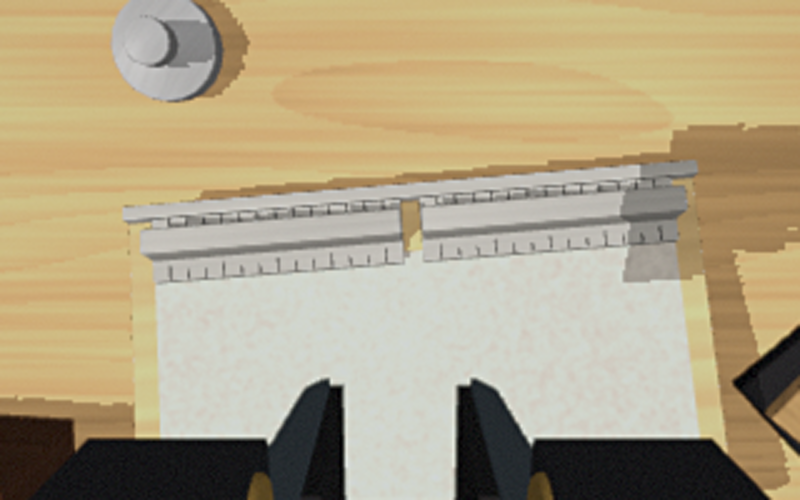

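The last picture shows both rules rib up, against the ledge and inside the board's width. The ledge ends are at (170,168) and (398,149) in the full image, against (168,167) and (400,149) predicted for the stop. The weight is on the desk. Handing in.

```bash
python3 -c "
from rig import arm
arm.sign_off(); print(arm.current_t())"
```

```text
the job is handed in; nothing more can be done
the job is handed in; nothing more can be done
```

The job is done and handed in after about 100 s of the 208 s allowed. I took the weight off first, then pressed the board's near edge down to its stop. Then I laid both silver rules on the slope and stood the three markers upright, caps up, one per compartment of the organiser.

**Last checks**
- **Board:** in the final picture the ledge ends sit within 2 px of where they should be at the 0.40 rad stop.
- **Rules:** both lie rib up against the ledge and within the board's width.
- **Markers and weight:** all three markers stand upright, and the weight stands on the desk.
- **Bystanders:** I did not touch the mug, tape roll, notebooks or the pink and turquoise decoys.

**What went wrong or disagreed**
- **Rule 1:** it first stopped about 6 mm short of the ledge because of friction. I regripped it and slid it home, and the picture confirmed contact.
- **Pressing the board:** the force peaked at about 51 N at the fingertips, above the 24 N I meant to stop at. That is under the 120 N wrist limit. The 40 N limit is for the arm and the gripper's body, and this was on the fingers.
- **Board resistance:** readings during the press were only 3–5 N before the stop, lower than the 6–10 N stated, and nothing registered until about 68 mm. I can't explain that.
- **Knocked marker:** one marker moved a few centimetres during the run. I found it again and placed it.

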